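# Push the small inverter through between the two bench chargers

## Task

On the shop counter, push the small ribbed inverter with your fingertips through the narrow gap between the two wide chargers that are screwed to the counter, until its socket panel on the customers' side is in line with the chargers' front panels. Only push it along the counter: do not lift or tip it, do not knock against the chargers with the arm or drive the inverter hard into them, and leave everything else on the counter where it is.

Things in the scene. Friction and masses are not known exactly. Their poses are not given: they have to be found in the camera images.
- inverter: Small loose power inverter: flat aluminium box with ribs along its top, 130 long (x) x 98 wide (y) x 58 high, 0.55 to 0.9 kg, too wide to grip; upright edges chamfered 6. Smooth flat sides. Starts on the robot's side of the chargers, clear of them, up to 45 beside the gap's middle line, turned up to 25 degrees. Origin: centre of its underside; x towards its socket panel, z up. Slides with dry friction.
- inverter_front (a point): Centre of the inverter's socket panel (two flush sockets; +x end, roughly facing the gap at the start), 29 above the counter, 65 ahead of the body's origin; axes as the inverter.
- inverter_rear (a point): Centre of the inverter's flat back (flush fan guard; -x end, towards the robot), 29 above the counter, 65 behind the body's origin; axes as the inverter.
- charger_r: Right-hand (-y) charger, grey steel box 90 deep (x) x 170 wide (y) x 66 high, screwed down, immovable, flat sides. Front panel (+x, to the customers) with display, knob and two terminals, up to 18 proud; screw-down feet 3 high, 14 long, 22 wide front and back, 50 either side of its middle. Origin: centre of its underside; x to the customers' side, y to the other charger.
- charger_l: Left-hand (+y) bench charger, the same as the right-hand one and in line with it, same axes. The gap between the two is 105 wide, so the inverter has 3.5 on each side; origins are 275 apart.
- gap_back (a point): Middle of the gap's entrance on the robot's side: in the plane of the chargers' back faces, 29 above the counter, half-way between them; x points through the gap to the customers' side, y towards the left-hand charger.
- gap_front (a point): Middle of the gap's far end, in the plane of the chargers' front panels, 29 above the counter, 90 from gap_back; same axes. At the goal the inverter's socket panel lies here, and its back stays 40 out of the gap on the robot's side.
- isolator: Bystander: loose battery isolator switch, black square base 62 x 62 with a turn key, 52 high, to the right of the inverter. Origin: centre of its underside.
- fuse_holder: Bystander: loose fuse holder with clear cover, 78 x 30 x 30 high, to the left of the inverter. Origin: centre of its underside.
- multimeter: Bystander: loose multimeter lying flat, 150 x 76 x 41 high, left. Origin: centre of its underside.
- carton: Bystander: loose small cardboard carton, 85 x 65 x 55 high, right. Origin: centre of its underside.
- sign: Bystander: loose clear plastic price stand with a blank card, 44 x 90 x 64 high, in front of the right-hand charger on the customers' side. Origin: centre of its underside.
- adapter: Bystander: loose white plug adapter, 58 x 46 x 32 high with two pins, in front of the left-hand charger on the customers' side. Origin: centre of its underside.
- screwdriver: Bystander: loose screwdriver 180 long lying on the robot's side, to the right behind the inverter. Origin: on its lower side, under the middle.
Mind the look-alikes: they are no part of the job. Leave any pink look-alike of the inverter alone. What is shaped like the charger_r but green or purple is not meant.

How it is judged:
On the way:
1. the inverter's socket panel has entered the gap from the robot's side (x of inverter_front in the frame of gap_front between -0.085 and -0.02 m and y of inverter_front in the frame of gap_front between -0.008 and 0.008 m), for 0.05 s.
At the end, for the whole second after the job is handed in: The inverter stands at rest, flat on the counter, in the gap between the two chargers, its socket panel towards the customers and in line with the chargers' front panels to within 6 mm (x of inverter_front in the frame of gap_front between -0.006 and 0.006 m and y of inverter_front in the frame of gap_front between -0.008 and 0.008 m and angle between the x axis of inverter and the x axis of charger_r, either way round below 0.09 rad and angle between inverter's own z axis and vertical below 0.04 rad and linear speed of inverter below 0.01 m/s); the robot touches nothing.
It fails at once if the inverter is lifted or tipped (height (world z) of inverter above 0.008 m or angle between inverter's own z axis and vertical above 0.15 rad).
It fails at once if the arm knocks hard against a charger (over 20 N) (contact force between any of the arm, the fingers and charger_r above 20 N or contact force between any of the arm, the fingers and charger_l above 20 N).
It fails at once if the inverter is driven hard into a charger (over 40 N) (contact force between inverter and charger_r above 40 N or contact force between inverter and charger_l above 40 N).
It fails at once if something else on the counter is moved by more than 15 mm (distance of any of isolator, fuse_holder, multimeter, carton, sign, adapter, screwdriver from where it was at the start of the episode above 0.015 m).
It also fails if it takes over 72 s, if anything falls off the work surface, if the arm or the gripper's body presses on something with over 40 N, if the wrist force passes 120 N, or if a joint passes its speed limit or range.

## Robot

A 6-joint arm with a two-finger parallel gripper is mounted at the origin on the work surface. World frame = base frame: x ahead of the robot, y to its left, z up, the work surface at z = 0. Lengths are in m, angles in rad, forces in N, time in s.
With the tool pointing down it reaches from about 0.425 to 0.95 m from the base axis. Payload 3.5 kg.
Tool frame: the origin (TCP) lies midway between the tips of the shut fingers; the grasp point (between the pads) lies grasp_offset behind it (grasp_offset is the distance from the TCP to the grasp point, in m); z points along the fingers, y is the direction in which the jaws open and shut (so a half turn about z gives the same grasp; the last joint's range is limited). The gripper opens to 85 mm and grips with 20 to 120 N. Pads are 22 mm wide; open, the fingers measure 114 mm over their backs; the gripper's body (76 mm by 85 mm) begins 54 mm behind the grasp point. The pads swing forward as they close: fully open they stand 13 mm farther back than shut.
Start: joints at [1.012, 0.286, 1.577, -0, 1.279, -0.15], TCP at [0.268, 0.619, 0.231] pointing down, gripper open.
Joint ranges: [-2.77, 2.77], [-0.9, 2.22], [0.21, 2.48], [-1.53, 4.67], [0.24, 2.81], [-2.84, 2.84]. Speed limits (rad/s): [2.79, 2.79, 3.14, 3.14, 3.14, 3.14].

## Interface

Orientations are given as a unit quaternion [x, y, z, w].
In Python, from plant import * gives the robot as it stands.
- The arm moves only by the tool jog_arm, never from a script. Its argument "targets" is text: rows parted by semicolons, each of 7 numbers parted by spaces: the shift along the world's x, y, z in mm, then the turn, a rotation vector about the world's x, y, z in degrees, then the gripper's target within -1 to 1 (fully open at 1, half-way at 0, shut at -1). A call has 1 to 10 rows; each row shifts and turns the pose as measured when the row begins; what a row does not reach is not made up. A row lasts 1/12 s, in which the tool goes at most 41.7 mm and 7.16 degrees, less where a joint would pass 70% of its speed; a pose out of reach is approached as far as the arm can. A call with a gripper value outside its range is refused whole. The fingers move at their own pace and stop on an object; "force" is the grip in N (left out, the last holds). Time passes only in rows, so rows that do not move let the fingers close. It gives the time, the measured TCP pose, the force and the opening at its end, in the units of the state.
- get_state(): the state, without advancing time (a new reading comes with each control period).
- read_camera(name): name is "side" or "top"; returns a dict with "pixels" (384x512x3 uint8, blue, green, red), "mtx" (3x3 intrinsics, pixels), "world_from_camera" (4x4, takes a point from camera to world coordinates). Camera axes: x right, y up, looking along -z (the intrinsics and any distortion apply to the point x, -y, -z); pixel columns grow to the right and rows downward; lengths in m; the calibration is good to about 2 mm. A picture is of the moment at which its call begins. There is no depth.
- sign_off(): hands the job in, once; it reports no verdict.
Trained networks look in a picture, given as the dict that the camera call returned (one of the last four; its "shot" number tells which), for a name from the list of things; names that differ only in an ending like _2 or _b are one class to them, and where a whole thing is asked for, a point or a joint stands for the part that bears it (a point fixed in the world has none). Each returns a list of dicts, best first, with "p" (0 to 1); they miss things now and then, are a little off and sometimes report something else, mostly with a low value. They report only what shows in the picture. A call takes as long as a camera call. They do not tell look-alikes from the thing itself.
- spot_in(target, picture): "uv" ([column, row] in pixels, amid what is visible of it).
- silhouettes(target, picture): "mask" (384x512 bool, what is visible of it) and "uv" ([column, row] in pixels, amid what is visible of it).
- mark_of(target, picture): "uv" ([column, row] in pixels: a listed point, or the origin of a listed thing).
The state is a dict: "time": time; "qpos": joint angles; "dq": joint speeds; "joint_efforts": joint torques, N m; "eef_pos": TCP position; "tcp_rot": TCP orientation; "contact_force": force on the tool from outside, world axes, zero at the start; "wrist_torque": the same for the moment, N m; "opening": opening from 0.0 (shut) to 1.0 (fully open).
Only numpy, scipy, OpenCV 4.12 (cv2) and the standard library are available. Lean on these libraries where they do the work, as an engineer would, in place of code of your own. Each camera call takes 0.05 s, during which the arm holds its last target.

## Working session

There is one attempt and no reset: what is moved stays moved. The work goes in short steps, Python scripts to look and compute and a tool call to move; the robot and the scene stay as the last step left them, time stands still between calls to the robot, and variables do not carry over. Pictures are saved under pics/ and viewed, and the job is handed in when it is done.

Besides the shell and the picture viewer there is one more tool, called after "Emit:" in YAML: its name, and indented under it one key for each argument. jog_arm: Moves the arm, as the interface text tells. Its arguments: {"type":"object","properties":{"targets":{"type":"string"},"force":{"type":"number"}},"required":["targets"]}

```bash
mkdir -p pics; ls
python3 - <<'E'
from plant import *
import cv2
print(get_state())
for n in("top","side"):
    p=read_camera(n); cv2.imwrite(f"pics/{n}0.png",p["pixels"]); print(n,p["mtx"],p["world_from_camera"],[k for k in p])
    for t in ["inverter","charger_r","charger_l","isolator","fuse_holder"]:
        print(t,[(d["uv"],round(d["p"],2)) for d in mark_of(t,p)])
E
```

```text
pics
{'time': 0.0, 'qpos': array([ 1.01195668e+00,  2.87185865e-01,  1.57817894e+00,  1.02070756e-05,
        1.27857166e+00, -1.49974387e-01]), 'dq': array([ 0.00013518, -0.00090598,  0.00021497,  0.0003677 , -0.00110077,
       -0.00103699]), 'joint_efforts': array([ 2.57247839e-04, -4.05978835e+01, -2.92625982e+01, -1.87757005e-04,
        5.92860568e-03,  3.75345461e-07]), 'eef_pos': array([0.2679645 , 0.61882319, 0.22993265]), 'tcp_rot': array([ 2.03012945e-01,  9.79175353e-01, -1.09737527e-03, -4.11271846e-04]), 'contact_force': array([ 0.04497041, -0.29277459, -0.43844878]), 'wrist_torque': array([0.00634031, 0.01134488, 0.01870773]), 'opening': 0.9995474529324617}
top [[370.57651182   0.         248.99705419]
 [  0.         370.57651182 193.13702661]
 [  0.           0.           1.        ]] [[ 0.00641499  0.99302237 -0.1177515   0.40805195]
 [-0.999899    0.00786325  0.01183881  0.04228245]
 [ 0.01268211  0.11766366  0.99297252  1.17367064]
 [ 0.          0.          0.          1.        ]] ['pixels', 'mtx', 'world_from_camera', 'shot']
inverter [([268.4, 214.8], 0.93), ([
[... 523 characters left out ...]
        0.           1.        ]] [[-0.99470281  0.04287257 -0.09342519  0.45080278]
 [-0.10080786 -0.58459786  0.8050361   0.7454512 ]
 [-0.0201022   0.81018966  0.58582303  0.56196135]
 [ 0.          0.          0.          1.        ]] ['pixels', 'mtx', 'world_from_camera', 'shot']
inverter [([344.9, 241.9], 0.84), ([314.6, 142.1], 0.82), ([268.5, 193.8], 0.61)]
charger_r [([108.3, 280.4], 0.96), ([215.6, 175.7], 0.85), ([207.1, 242.0], 0.82), ([208.6, 137.5], 0.79), ([166.9, 229.7], 0.45)]
charger_l [([108.3, 280.4], 0.96), ([215.6, 175.7], 0.85), ([207.1, 242.0], 0.82), ([208.6, 137.5], 0.79), ([166.9, 229.7], 0.45)]
isolator [([254.5, 162.5], 0.64)]
fuse_holder [([258.1, 261.8], 0.92)]
```

Run:
```python
import cv2
for n in("top","side"):
    cv2.imwrite(f"pics/{n}0b.png",cv2.resize(cv2.imread(f"pics/{n}0.png"),(800,600),interpolation=cv2.INTER_CUBIC))
```

```text
(no output)
```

View pics/top0b.png

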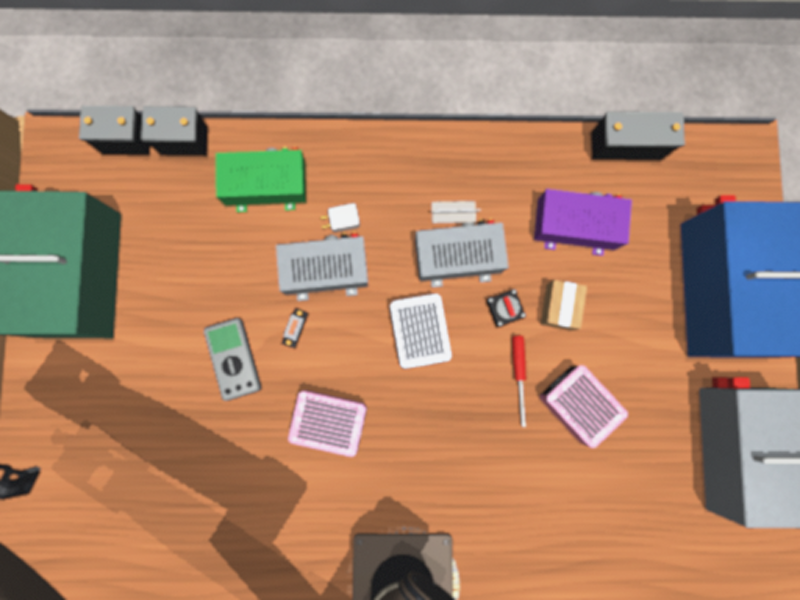

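View pics/side0b.png

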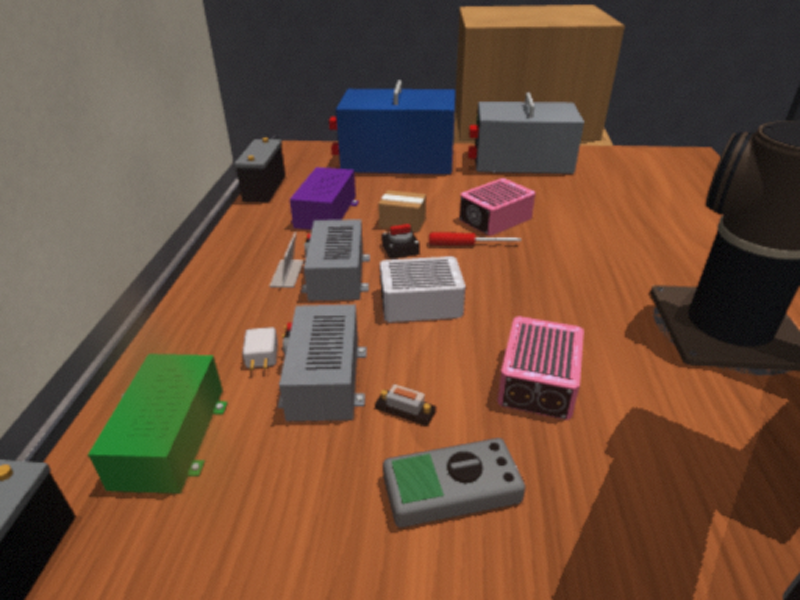

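```bash
cat > h.py <<'E'
from plant import *
import numpy as np, cv2
from scipy.optimize import least_squares, minimize
def proj(P,cam):
    T=np.linalg.inv(cam["world_from_camera"]); P=np.atleast_2d(P)
    c=(T[:3,:3]@P.T).T+T[:3,3]; k=cam["mtx"]
    return np.c_[k[0,0]*c[:,0]/-c[:,2]+k[0,2], k[1,1]*(-c[:,1])/-c[:,2]+k[1,2]]
def unproj(uv,z,cam):
    W=cam["world_from_camera"];k=cam["mtx"]
    d=np.array([(uv[0]-k[0,2])/k[0,0],-(uv[1]-k[1,2])/k[1,1],-1.]);d=W[:3,:3]@d;o=W[:3,3]
    return o+d*(z-o[2])/d[2]
def box(x,y,a,L,W,H,ch=0):
    l,w=L/2,W/2
    q=[(l-ch,w),(l,w-ch),(l,-w+ch),(l-ch,-w),(-l+ch,-w),(-l,-w+ch),(-l,w-ch),(-l+ch,w)] if ch else [(l,w),(l,-w),(-l,-w),(-l,w)]
    q=np.array(q);R=np.array([[np.cos(a),-np.sin(a)],[np.sin(a),np.cos(a)]]);q=q@R.T+[x,y]
    return np.r_[np.c_[q,0*q[:,0]],np.c_[q,0*q[:,0]+H]]
S=8
def render(P,cam):
    h=cv2.convexHull(proj(P,cam).astype(np.float32))
    im=np.zeros((384*S//2,512*S//2),np.uint8)
    cv2.fillPoly(im,[np.round((h+.5)*S/2*16-8).astype(np.int32)],255,shift=4)
    return cv2.resize(im,(512,384),interpolation=cv2.INTER_AREA)/255.
def pick(t,cam,xy,z):
    best=None
    for d in silhouettes(t,cam):
        e=np.linalg.norm(np.array(d["uv"])-proj([xy[0],xy[1],z],cam)[0])
        if best is None or e<best[0]: best=(e,d)
    return best[1]["mask"],best[0]
E
python3 - <<'E'
from h import *
cs={n:read_camera(n) for n in("top","side")}
import pickle; pickle.dump(cs,open("c0.pkl","wb"))
t=cs["top"]["pixels"]; cv2.imwrite("pics/crop0.png",cv2.resize(t[130:250,160:340],None,fx=4.4,fy=4.4,interpolation=cv2.INTER_CUBIC))
for uv in [(268,215),(209,172.7),(290.8,165.3)]: print(unproj(uv,.0,cs["top"]))
M={}
for n in cs:
  for T in ["inverter","charger_r"]:
    for d in silhouettes(T,cs[n]): print(n,T,d["uv"],round(d["p"],2),d["mask"].sum())
    M[n,T]=silhouettes(T,cs[n])
pickle.dump(M,open("m0.pkl","wb"))
print(get_state()["time"])
E
```

```text
[ 0.47793083 -0.03239091  0.        ]
[0.61219613 0.15695334 0.        ]
[ 0.63863998 -0.10586435  0.        ]
top inverter [208.3, 270.1] 0.84 1642
top inverter [295.9, 159.6] 0.69 1959
top inverter [268.6, 210.1] 0.62 1470
top inverter [373.2, 260.2] 0.58 1699
top charger_r [294.3, 164.0] 0.94 1837
top charger_r [206.5, 170.1] 0.8 1861
top charger_r [164.9, 112.9] 0.62 2120
top charger_r [371.5, 139.4] 0.6 2112
side inverter [314.8, 136.5] 0.92 1247
side inverter [212.6, 166.2] 0.71 1875
side inverter [343.5, 232.3] 0.64 2969
side inverter [269.6, 184.7] 0.61 1978
side charger_r [213.1, 167.4] 0.72 1841
side charger_r [101.3, 271.2] 0.62 5423
side charger_r [205.4, 234.3] 0.57 3426
1.1
```

View pics/crop0.png

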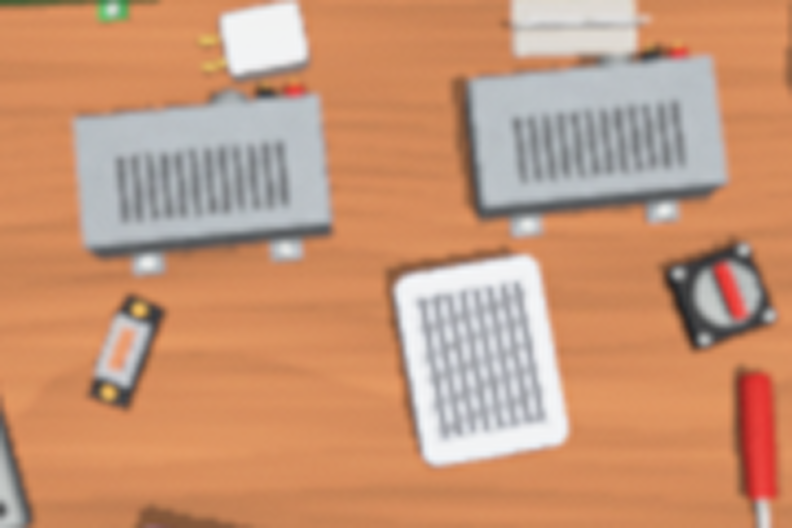

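```bash
cat > fit.py <<'E'
from h import *
def softmask(cam,kind):
    im=cv2.GaussianBlur(cam["pixels"],(0,0),0.6).astype(float)
    b,g,r=im[...,0],im[...,1],im[...,2]
    return im
def fitface(cam,corners_fn,p0,up=4,ring=5,frac=0.0):
    """fit outline by maximizing gradient-normalised colour separation: inside band vs outside band (mean luminance of B channel)"""
    im=cam["pixels"][...,0].astype(np.float32)  # blue: wood low, grey/white high
    im=cv2.GaussianBlur(im,(0,0),0.7)
    gx=cv2.Sobel(im,cv2.CV_32F,1,0)/8;gy=cv2.Sobel(im,cv2.CV_32F,0,1)/8
    def cost(p):
        s=0
        for poly in corners_fn(p):
            q=proj(poly,cam);c=q.mean(0)
            a,b=q[0],q[1]; inn=q[2]
            t=np.linspace(.06,.94,60)[:,None];pt=(a+(b-a)*t).astype(np.float32)
            n=np.array([-(b-a)[1],(b-a)[0]]);n/=np.linalg.norm(n)
            if n@(inn-a)<0:n=-n
            m1=pt[:,0].reshape(1,-1);m2=pt[:,1].reshape(1,-1)
            s-=np.linalg.norm(b-a)*np.clip(cv2.remap(gx,m1,m2,1)*n[0]+cv2.remap(gy,m1,m2,1)*n[1],-5,40).mean()
        return s
    best=None
    for k in range(6):
        r=minimize(cost,p0+(np.random.default_rng(k).normal(size=3)*[.003,.003,.02] if k else 0),method="Nelder-Mead",options=dict(initial_simplex=p0+np.array([[0,0,0],[.006,0,0],[0,.006,0],[0,0,.04]]),xatol=1e-5,fatol=1e-3,maxiter=800))
        if best is None or r.fun<best.fun: best=r
        p0=r.x
    return best
def edges(x,y,a,L,W,H,which="frbl"):
    P=box(x,y,a,L,W,H)[4:]; c=P.mean(0) # 0:(+,+)1:(+,-)2:(-,-)3:(-,+)
    d=dict(f=(0,1),r=(1,2),b=(2,3),l=(3,0))
    return [np.array([P[d[k][0]],P[d[k][1]],c]) for k in which]
def chargers(p):
    x,y,a=p;n=np.array([-np.sin(a),np.cos(a)])
    return [ (x+s*n[0]*.1375,y+s*n[1]*.1375,a) for s in(1,-1)]
def fit_gap(cam,p0,which="frbl"):
    return fitface(cam,lambda p:sum([edges(*c,.09,.17,.066,which) for c in chargers(p)],[]),np.array(p0,float))
def fit_inv(cam,p0,which="frbl"):
    return fitface(cam,lambda p:edges(*p,.13,.098,.058,which),np.array(p0,float))
def rel(g,i):
    # inverter front in gap_front frame (mm), yaw deg
    a=g[2];R=np.array([[np.cos(a),np.sin(a)],[-np.sin(a),np.cos(a)]])
    gf=np.array(g[:2])+.045*np.array([np.cos(a),np.sin(a)])
    fr=np.array(i[:2])+.065*np.array([np.cos(i[2]),np.sin(i[2])])
    return np.r_[R@(fr-gf)*1000,np.degrees(i[2]-a)], R@(np.array(i[:2])-gf)*1000
def overlay(cam,g,i,fn,crop=(130,250,160,340),f=4.4):
    y0,y1,x0,x1=crop
    im=cv2.resize(cam["pixels"][y0:y1,x0:x1],None,fx=f,fy=f,interpolation=cv2.INTER_CUBIC)
    for (c,D) in [(c,(.09,.17,.066)) for c in chargers(g)]+[(i,(.13,.098,.058))]:
        P=box(*c,*D)
        for z,col in((P[:4],(0,255,0)),(P[4:],(0,0,255))):
            q=(proj(z,cam)-[x0,y0]+.5)*f-.5
            cv2.polylines(im,[np.round(q).astype(int)],True,col,1)
    cv2.imwrite(fn,im)
E
python3 - <<'E'
from fit import *
import pickle
cs=pickle.load(open("c0.pkl","rb"))
for n in cs:
    cam=cs[n]
    g=fit_gap(cam,[.62,.027,.1],"frbl"); i=fit_inv(cam,[.475,-.03,.15])
    print(n,g.x.round(4),round(g.fun),i.x.round(4),round(i.fun),*[v.round(1) for v in rel(g.x,i.x)])
    overlay(cam,g.x,i.x,f"pics/ov_{n}.png",(130,250,160,340) if n=="top" else (125,275,160,320))
E
```

```text
top [0.6293 0.025  0.1094] -11276 [ 0.4846 -0.0312  0.1821] -6043 [-130.2  -35.3    4.2] [-195.  -40.]
side [0.6295 0.0229 0.1093] -7804 [ 0.4858 -0.0334  0.1923] -5043 [-129.2  -35.     4.8] [-194.   -40.4]
```

View pics/ov_top.png

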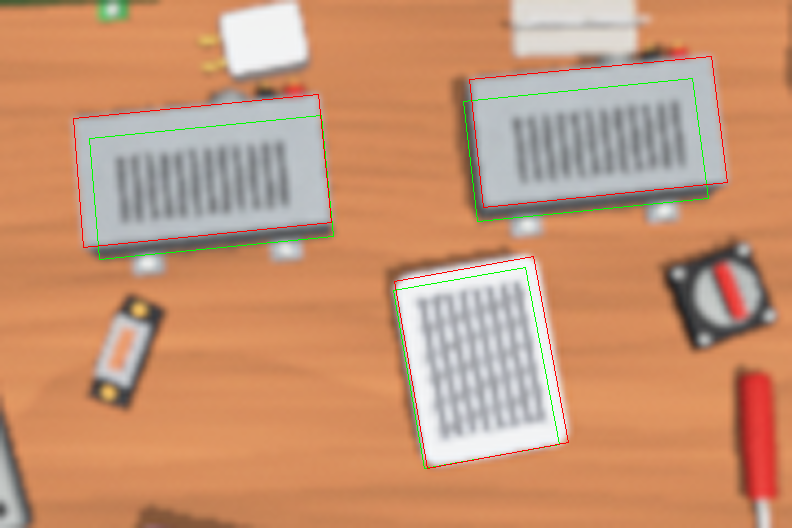

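View pics/ov_side.png

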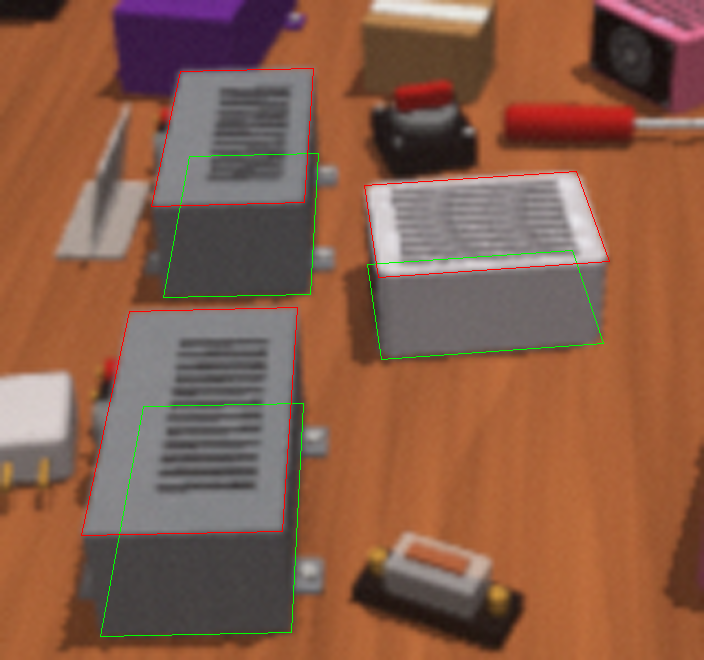

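Run:
```python
from fit import *
import pickle
try: print(grasp_offset)
except Exception as e: print(e)
import plant; print([k for k in dir(plant) if k[0]!='_'])
cs=pickle.load(open("c0.pkl","rb"));cam=cs["top"]
g=np.array([.6294,.024,.1094]);a=g[2];R=np.array([[np.cos(a),np.sin(a)],[-np.sin(a),np.cos(a)]]);gf=g[:2]+.045*R[0]
def togap(xy):return (R@(np.array(xy)[:2]-gf)*1000).round(0)
def tow(x,y):return (R.T@np.array([x,y])/1000+gf).round(4)
print("isolator corners top",[togap(unproj((160+u/4.4,130+v/4.4),.02,cam)) for u,v in((665,265),(745,240),(775,325),(695,348))])
print("screwdriver",[togap(unproj((u*.64,v*.64),.01,cam)) for u,v in((513,336),(523,336),(519,380),(523,425))])
print("gf",gf,"side start",tow(-194,-128),tow(-194,-40), "rear",tow(-280,0))
```

```text
0.0187
['Unreachable', 'get_state', 'grasp_offset', 'mark_of', 'read_camera', 'sign_off', 'silhouettes', 'spot_in']
isolator corners top [array([-139., -182.]), array([-127., -241.]), array([-190., -254.]), array([-200., -196.])]
screwdriver [array([-222., -228.]), array([-224., -248.]), array([-310., -229.]), array([-399., -225.])]
gf [0.67413098 0.02891319] side start [ 0.4953 -0.1195] [ 0.4857 -0.032 ] rear [ 0.3958 -0.0017]
```

Emit:
jog_arm:
  targets: "17 -36 0 0 0 -6.2 0;17 -36 0 0 0 -6.2 0;17 -36 0 0 0 -6.2 0;17 -36 0 0 0 -6.2 0;17 -36 0 0 0 -6.2 0;17 -36 0 0 0 -6.2 0;17 -36 0 0 0 -6.2 0;17 -36 0 0 0 -6.2 0;17 -36 0 0 0 -6.2 0;17 -36 0 0 0 -6.2 0"
  force: 20

```text
time: 1.93
eef_pos: [0.4381, 0.2504, 0.2315]
tcp_rot: [0.692, 0.722, 0.003, 0.001]
contact_force: [0.7, -0.2, -1.1]
opening: 0.499
```

Emit:
jog_arm:
  targets: "6 -38 0 0 0 0 0;6 -38 0 0 0 0 0;6 -38 0 0 0 0 0;6 -38 0 0 0 0 0;6 -38 0 0 0 0 0;6 -38 0 0 0 1 0;6 -38 0 0 0 1 0;6 -38 0 0 0 1 0;6 -38 0 0 0 1 0;3 -28 0 0 0 0 0"

```text
time: 2.77
eef_pos: [0.497, -0.1402, 0.236]
tcp_rot: [0.667, 0.745, 0.007, 0.006]
contact_force: [0.1, -0.3, 0.0]
opening: 0.499
```

Emit:
jog_arm:
  targets: "0 16 -36 0 1 0 0;0 0 -36 0 0 0 0;0 0 -36 0 0 0 0;0 0 -36 0 0 0 0;0 0 -30 0 0 0 0;0 0 -20 0 0 0 0;0 0 -10 0 0 0 0;0 0 0 0 0 0 0"

```text
time: 3.43
eef_pos: [0.4995, -0.1353, 0.0309]
tcp_rot: [0.673, 0.74, 0.002, 0.008]
contact_force: [0.4, 0.3, 0.7]
opening: 0.497
```

Run:
```python
from fit import *
cs={n:read_camera(n) for n in("top","side")}
for n in cs: cv2.imwrite(f"pics/a_{n}.png",cv2.resize(cs[n]["pixels"][100:292,150:406],None,fx=3.1,fy=3.1,interpolation=cv2.INTER_CUBIC))
cv2.imwrite("pics/a.png",np.hstack([cv2.resize(cs[n]["pixels"][100:292,150:350],None,fx=2,fy=2,interpolation=cv2.INTER_CUBIC) for n in cs]))
print(get_state())
```

```text
{'time': 3.5333, 'qpos': array([-4.60571854e-01,  1.96138935e-01,  2.09224090e+00,  1.95889622e-04,
        8.31384036e-01, -5.55687213e-01]), 'dq': array([ 0.00211245, -0.0283144 , -0.0301267 , -0.00056653, -0.00340532,
       -0.00092825]), 'joint_efforts': array([-5.88980131e-02, -2.94201350e+01, -2.18823606e+01, -2.86995928e-03,
       -3.46274721e-02, -1.36090126e-06]), 'eef_pos': array([ 0.5013152 , -0.13605593,  0.03358895]), 'tcp_rot': array([0.67269978, 0.73983503, 0.00305783, 0.01047732]), 'contact_force': array([ 0.45709186, -0.04566559,  0.56111331]), 'wrist_torque': array([ 0.0293429 ,  0.00459205, -0.03251948]), 'opening': 0.5001765166584395}
```

View pics/a.png

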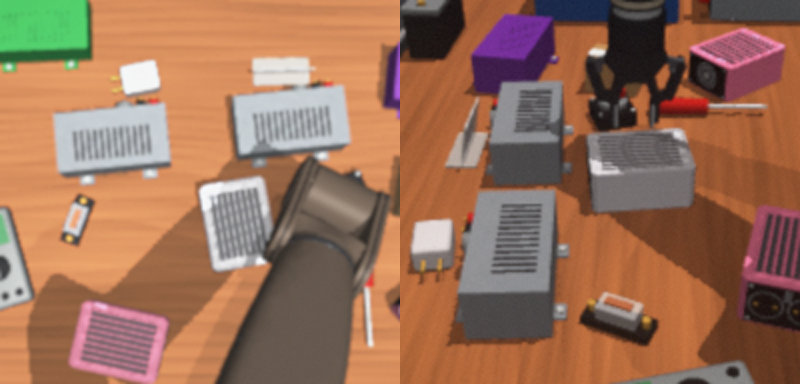

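Emit:
jog_arm:
  targets: "-4 10 -8 0.5 1 0.8 0;-4 10 -6 0 0 0 0;-1 10 0 0 0 0 0;0 0 0 0 0 0 0;0 0 0 0 0 0 0"

```text
time: 3.95
eef_pos: [0.4964, -0.1046, 0.0251]
tcp_rot: [0.667, 0.745, 0.002, 0.006]
contact_force: [0.6, -0.6, -0.4]
opening: 0.503
```

Emit:
jog_arm:
  targets: "-0.5 4 -6 0 0.6 0 0;-0.4 4 0 0 0 0 0;-0.4 4 0 0 0 0 0;-0.4 4 0 0 0 0 0"

```text
time: 4.28
eef_pos: [0.4961, -0.0886, 0.0204]
tcp_rot: [0.666, 0.746, -0.002, 0.005]
contact_force: [0.1, -2.3, -0.6]
opening: 0.499
```

Emit:
jog_arm:
  targets: "-0.4 4 0 0 0 0 0;-0.4 4 0 0 0 0 0;-0.4 4 0 0 0 0 0"

```text
time: 4.53
eef_pos: [0.4948, -0.0766, 0.0203]
tcp_rot: [0.666, 0.746, -0.003, 0.005]
contact_force: [0.2, -3.3, -0.6]
opening: 0.504
```

Emit:
jog_arm:
  targets: "-0.4 4 0 0 0 0 0;-0.4 4 0 0 0 0 0;-0.4 4 0 0 0 0 0;-0.4 3 0 0 0 0 0"

```text
time: 4.87
eef_pos: [0.4934, -0.0602, 0.0204]
tcp_rot: [0.666, 0.746, -0.002, 0.006]
contact_force: [0.4, -3.1, -0.9]
opening: 0.498
```

```bash
cat > look.py <<'E'
from fit import *
import sys
G=np.array([.6294,.024,.1094])
def look(tag,p0,tw="frbl",sw="frbl"):
    cs={n:read_camera(n) for n in("top","side")}
    out=[]
    for n,g in(("top",[.6293,.025,.1094]),("side",[.6295,.0229,.1093])):
        i=fit_inv(cs[n],p0,tw if n=="top" else sw)
        print(n,i.x.round(4),round(i.fun),*[v.round(1) for v in rel(g,i.x)])
        overlay(cs[n],np.array(g),i.x,f"pics/{tag}_{n}.png",(130,250,160,340) if n=="top" else (125,275,160,320))
    a=cv2.imread(f"pics/{tag}_top.png");b=cv2.imread(f"pics/{tag}_side.png")
    b=cv2.resize(b,(int(b.shape[1]*a.shape[0]/b.shape[0]),a.shape[0]))
    m=np.hstack([a,b]);cv2.imwrite(f"pics/{tag}.png",cv2.resize(m,(800,int(m.shape[0]*800/m.shape[1])),interpolation=cv2.INTER_AREA))
    s=get_state();R=np.array([[np.cos(G[2]),np.sin(G[2])],[-np.sin(G[2]),np.cos(G[2])]]);gf=G[:2]+.045*R[0]
    q=s["tcp_rot"];print("t",s["time"],"tcp gap",(R@(s["eef_pos"][:2]-gf)*1000).round(1),s["eef_pos"].round(4),"yaw",round(2*np.degrees(np.arctan2(q[1],q[0]))-90,1),"F",s["contact_force"].round(1))
E
python3 -c "
from look import *
look('b',[.486,-.01,.12],'fbl','fl')"
```

```text
top [0.487  0.0029 0.1145] -3117 [-123.9   -6.1    0.3] [-188.9   -6.4]
side [ 0.4845 -0.0007  0.1173] -950 [-126.7   -7.1    0.5] [-191.7   -7.6]
t 4.9667 tcp gap [-189.5  -68.4] [ 0.4932 -0.0598  0.0204] yaw 6.5 F [-0.4  0.4 -0.2]
```

View pics/b.png

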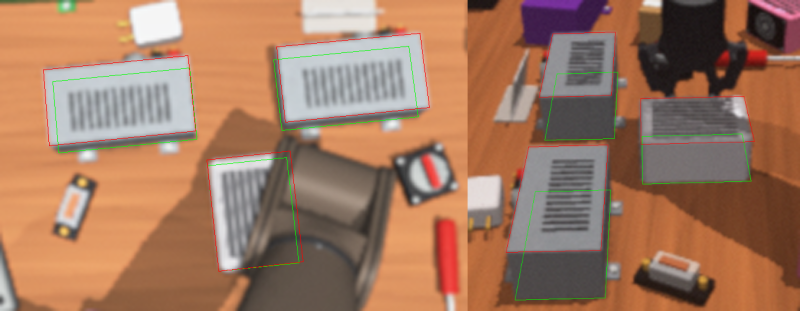

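Emit:
jog_arm:
  targets: "-0.3 3 0 0 0 0 0;-0.3 2.5 0 0 0 0 0;-0.1 1 0 0 0 0 0;0 0 0 0 0 0 0"

```text
time: 5.3
eef_pos: [0.4927, -0.0529, 0.0205]
tcp_rot: [0.666, 0.746, -0.002, 0.006]
contact_force: [-0.2, -3.0, -1.2]
opening: 0.5
```

```bash
python3 -c "
from look import *
look('c',[.486,.006,.115],'fbl','fl')"
```

```text
top [0.4861 0.0104 0.1151] -3094 [-123.9    1.5    0.3] [-188.9    1.1]
side [0.4859 0.0069 0.1156] -1009 [-124.4    0.2    0.4] [-189.4   -0.2]
t 5.4 tcp gap [-189.3  -61.5] [ 0.4927 -0.0529  0.0205] yaw 6.5 F [ 0.5 -2.  -0.9]
```

Emit:
jog_arm:
  targets: "1 -10 0 0 0 0 0;2 -18 0 0 0 0 0;0 -3 20 0 0 0 0;0 0 36 0 0 0 0;0 0 36 0 0 6 0;0 0 36 0 0 7 0;-6 0 20 0 0 7 0;-8 0 0 0 0 7 0;-10 0 0 0 0 7 0;-10 10 0 0 0 7 0"

```text
time: 6.23
eef_pos: [0.4589, -0.0775, 0.1758]
tcp_rot: [0.355, 0.935, -0.004, 0.004]
contact_force: [0.9, 0.3, -0.4]
opening: 0.499
```

Emit:
jog_arm:
  targets: "-8 10 0 0 0 7 0;-8 10 0 0 0 7 0;-8 10 0 0 0 7 0;-8 10 0 0 0 7 0;-6 10 0 0 0 7 0;-6 5 0 0 0 7 0;0 5 0 0 0 7 0;0 5 0 0 0 0 0;0 0 0 0 0 0 0"

```text
time: 6.98
eef_pos: [0.4103, -0.0107, 0.1768]
tcp_rot: [-0.075, 0.997, 0.002, 0.004]
contact_force: [-0.1, -0.7, 0.3]
opening: 0.496
```

```bash
python3 -c "
from look import *
look('d',[.486,.008,.115],'f','fl')
print(get_state()['tcp_rot'],get_state()['qpos'])"
```

```text
top [0.4842 0.0093 0.1093] -1291 [-125.9    0.2   -0. ] [-190.9    0.2]
side [0.4851 0.0054 0.0783] -1191 [-125.5   -3.6   -1.8] [-190.5   -1.6]
t 7.0833 tcp gap [-266.3  -11.1] [ 0.4106 -0.0112  0.1768] yaw 98.6 F [ 0.4 -0.2 -0.3]
[-0.07465913  0.99719882  0.00206318  0.00403282] [-0.27972373 -0.28421623  2.25020545  0.00724486  1.16948068 -2.00278857]
```

View pics/d.png

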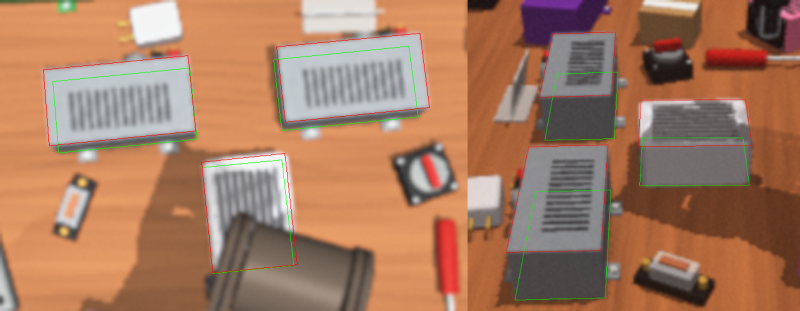

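Emit:
jog_arm:
  targets: "-6 6 0 0 0 -1.5 0;-9 5 0 0 0 -0.8 0;-3 0 -10 0 0 0 0;0 0 -20 0 0 0 0;0 0 -20 0 0 0 0;0 0 -10 0 0 0 0"

```text
time: 7.58
eef_pos: [0.394, -0.0018, 0.1169]
tcp_rot: [-0.05, 0.999, 0.0, 0.008]
contact_force: [-0.5, 0.4, -0.9]
opening: 0.501
```

Emit:
jog_arm:
  targets: "0 0 -15 0 0 0 0;0 0 -15 0 0 0 0;0 0 -10 0 0 0 0"

```text
time: 7.83
eef_pos: [0.3924, -0.0022, 0.0729]
tcp_rot: [-0.049, 0.999, 0.0, 0.008]
contact_force: [0.3, -0.2, 0.0]
opening: 0.503
```

Emit:
jog_arm:
  targets: "0 0 -15 0 0 0 0;0 0 -15 0 0 0 0;0 0 -15 0 0 0 0;0 0 -5 0 0 0 0;0 0 0 0 0 0 0"

```text
time: 8.25
eef_pos: [0.3879, -0.0023, 0.0157]
tcp_rot: [-0.047, 0.999, 0.001, 0.005]
contact_force: [-1.1, 0.4, 0.4]
opening: 0.501
```

```bash
python3 -c "
from look import *
look('e',[.486,.008,.115],'f','fl')
print(get_state()['tcp_rot'],get_state()['qpos'])"
```

```text
top [0.4837 0.0128 0.1102] -1291 [-126.     3.8    0. ] [-191.     3.7]
side [0.4878 0.0071 0.117 ] -1902 [-122.6    0.3    0.4] [-187.6   -0.2]
t 8.35 tcp gap [-2.871e+02 -1.000e-01] [ 0.3888 -0.0025  0.0169] yaw 95.4 F [ 0.5 -0.2 -0.4]
[-4.73964296e-02  9.98860136e-01  9.72032070e-04  5.57329718e-03] [-0.27251041 -0.04639753  2.3956704   0.00759044  0.78236444 -1.94349352]
```

View pics/e.png

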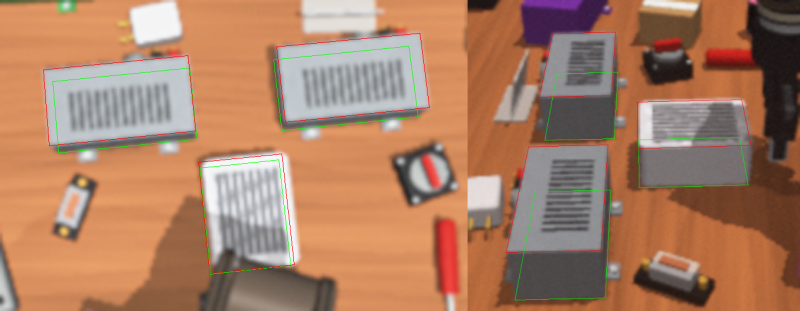

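```bash
python3 -c "
from look import *
look('f',[.485,.008,.115],'flr','fl')
look('f2',[.485,.008,.115],'flr','flbr')"
```

```text
top [0.4888 0.0077 0.0981] -4678 [-121.6   -2.6   -0.7] [-186.6   -1.9]
side [0.4877 0.0072 0.1168] -1901 [-122.7    0.3    0.4] [-187.7   -0.2]
t 8.45 tcp gap [-285.9   -0.4] [ 0.39   -0.0027  0.0179] yaw 95.4 F [ 0.5  0.2 -0.5]
top [0.4887 0.0077 0.0983] -4669 [-121.6   -2.6   -0.6] [-186.6   -1.9]
side [0.4854 0.0047 0.1356] -4292 [-125.2   -0.7    1.5] [-190.2   -2.4]
t 8.55 tcp gap [-285.7   -0.5] [ 0.3902 -0.0027  0.0182] yaw 95.5 F [ 0.1  0.2 -0.7]
```

View pics/f2.png

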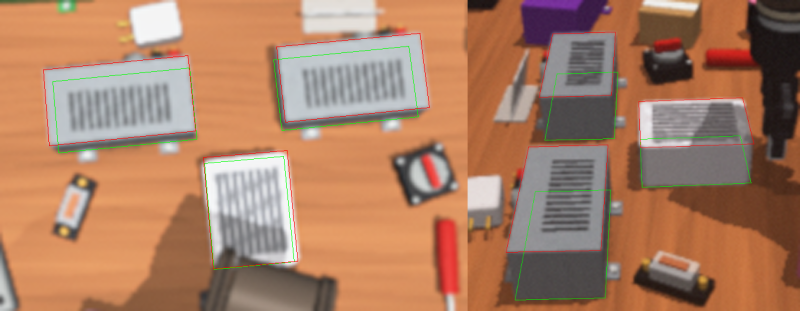

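Emit:
jog_arm:
  targets: "5 0.5 0 0 0.3 0.8 0;4 0.4 0 0 0 0 0;4 0.4 0 0 0 0 0;4 0.4 0 0 0 0 0;4 0.4 0 0 0 0 0;4 0.4 0 0 0 0 0;4 0.4 0 0 0 0 0"

```text
time: 9.13
eef_pos: [0.4203, 0.0004, 0.0196]
tcp_rot: [-0.056, 0.998, 0.0, 0.002]
contact_force: [-4.6, -1.5, 2.8]
opening: 0.5
```

Emit:
jog_arm:
  targets: "4 0.4 0 0 0 0 0;4 0.4 0 0 0 0 0;4 0.4 0 0 0 0 0;4 0.4 0 0 0 0 0"

```text
time: 9.47
eef_pos: [0.4357, 0.0026, 0.0185]
tcp_rot: [-0.056, 0.998, 0.001, -0.001]
contact_force: [-4.6, -0.4, 3.1]
opening: 0.496
```

```bash
python3 -c "
from look import *
look('g',[.505,.010,.112],'flr','flbr')"
```

```text
top [0.5139 0.0119 0.109 ] -3858 [-96.1  -0.4  -0. ] [-161.1   -0.4]
side [0.5121 0.0086 0.1276] -3878 [-98.2  -0.2   1. ] [-163.2   -1.4]
t 9.5667 tcp gap [-238.7   -0.4] [0.4369 0.0025 0.0187] yaw 96.5 F [-0.4 -0.5 -1.2]
```

View pics/g.png

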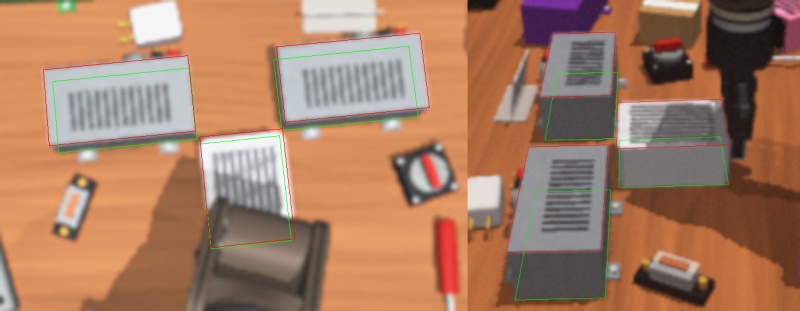

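Emit:
jog_arm:
  targets: "3 0.3 0 0 0 0 0;3 0.3 0 0 0 0 0;3 0.4 0 0 0 0 0;3 0.3 0 0 0 0 0"

```text
time: 9.9
eef_pos: [0.4485, 0.0041, 0.0184]
tcp_rot: [-0.056, 0.998, 0.001, -0.001]
contact_force: [-4.7, -0.4, 3.0]
opening: 0.498
```

Emit:
jog_arm:
  targets: "3 0.3 0 0 0 0 0;3 0.3 0 0 0 0 0;3 0.4 0 0 0 0 0;3 0.3 0 0 0 0 0"

```text
time: 10.23
eef_pos: [0.4617, 0.0055, 0.0184]
tcp_rot: [-0.056, 0.998, 0.001, -0.001]
contact_force: [-4.2, -0.1, 2.3]
opening: 0.496
```

```bash
python3 -c "
from look import *
look('h',[.537,.013,.11],'fl','bl')"
```

```text
top [0.5376 0.0169 0.057 ] -2315 [-72.2  -1.5  -3. ] [-137.1    1.9]
side [0.5378 0.0131 0.0879] -990 [-72.3  -1.1  -1.2] [-137.2    0.3]
t 10.3333 tcp gap [-2.128e+02 -2.000e-01] [0.4626 0.0055 0.0186] yaw 96.4 F [-0.1 -0.1  0.1]
```

View pics/h.png

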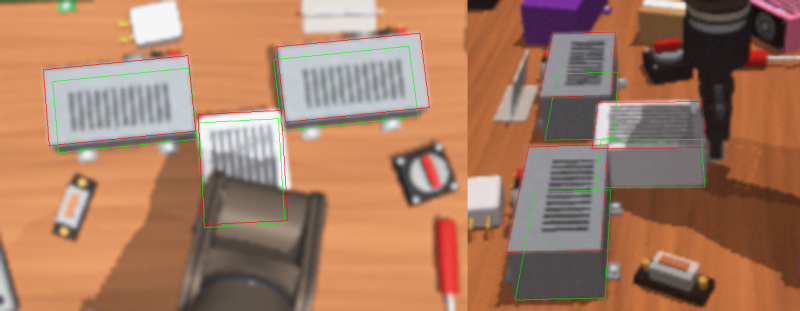

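Emit:
jog_arm:
  targets: "3 0.3 0 0 0 0 0;3 0.4 0 0 0 0 0;3 0.3 0 0 0 0 0;3 0.3 0 0 0 0 0;3 0.3 0 0 0 0 0"

```text
time: 10.75
eef_pos: [0.4777, 0.0073, 0.0183]
tcp_rot: [-0.056, 0.998, 0.001, -0.001]
contact_force: [-4.6, -0.5, 2.7]
opening: 0.501
```

Emit:
jog_arm:
  targets: "3 0.3 0 0 0 0 0;3 0.4 0 0 0 0 0;3 0.3 0 0 0 0 0;3 0.3 0 0 0 0 0;3 0.3 0 0 0 0 0"

```text
time: 11.17
eef_pos: [0.4943, 0.0091, 0.0183]
tcp_rot: [-0.056, 0.998, 0.001, -0.002]
contact_force: [-4.8, -0.5, 2.0]
opening: 0.498
```

```bash
python3 -c "
from look import *
look('i',[.57,.017,.11],'fr','bl')"
```

```text
top [0.5715 0.0172 0.153 ] -2289 [-38.4   1.4   2.5] [-103.3   -1.4]
side [0.5723 0.0132 0.1148] -744 [-37.9  -3.1   0.3] [-102.9   -3.4]
t 11.2667 tcp gap [-179.9   -0.2] [0.4953 0.0091 0.0185] yaw 96.4 F [ 0.1  0.  -0.4]
```

View pics/i.png

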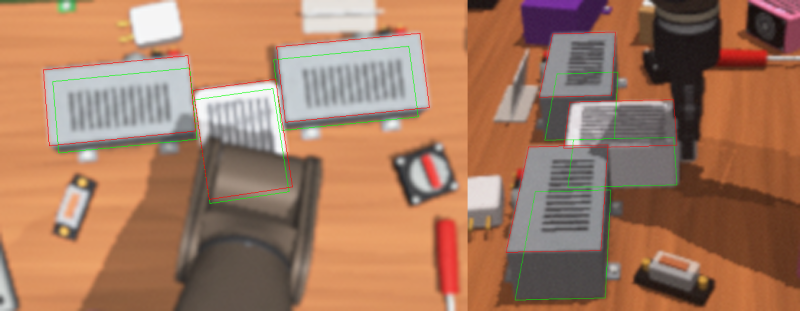

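Emit:
jog_arm:
  targets: "3 0.3 0 0 0 0 0;3 0.4 0 0 0 0 0;3 0.3 0 0 0 0 0;3 0.3 0 0 0 0 0;3 0.3 0 0 0 0 0"

```text
time: 11.68
eef_pos: [0.5103, 0.0109, 0.0183]
tcp_rot: [-0.056, 0.998, 0.001, -0.002]
contact_force: [-4.7, -0.9, 3.2]
opening: 0.499
```

Emit:
jog_arm:
  targets: "3 0.3 0 0 0 0 0;3 0.4 0 0 0 0 0;3 0.3 0 0 0 0 0;2 0.2 0 0 0 0 0"

```text
time: 12.02
eef_pos: [0.5228, 0.0122, 0.0182]
tcp_rot: [-0.056, 0.998, 0.001, -0.002]
contact_force: [-3.6, -0.9, 2.7]
opening: 0.496
```

```bash
python3 -c "
from look import *
look('j',[.60,.02,.11],'fr','br')"
```

```text
top [0.6005 0.0211 0.1356] -1991 [-9.1  1.   1.5] [-74.1  -0.7]
side [0.6018 0.0169 0.1562] -2406 [-8.2  0.1  2.7] [-73.2  -3. ]
t 12.1167 tcp gap [-151.8   -0.2] [0.5233 0.0122 0.0183] yaw 96.4 F [ 0.2 -0.1  0.1]
```

View pics/j.png

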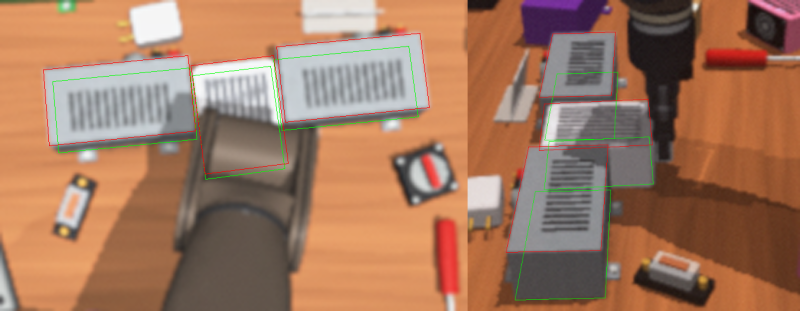

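Emit:
jog_arm:
  targets: "2.5 0.3 0 0 0 0 0;2.5 0.3 0 0 0 0 0;2 0.2 0 0 0 0 0;0 0 0 0 0 0 0"

```text
time: 12.45
eef_pos: [0.5305, 0.0131, 0.0182]
tcp_rot: [-0.056, 0.998, 0.001, -0.001]
contact_force: [-2.0, 0.2, 0.2]
opening: 0.499
```

Emit:
jog_arm:
  targets: "-10 -1 0 0 0 0 0;-25 -3 0 0 0 0 0;-20 -2 20 0 0 0 0;-10 -1 36 0 0 0 0;0 0 36 0 0 0 0;0 -30 36 0 0 0 0;0 -40 20 0 0 0 0;0 -40 0 0 0 0 0;0 -40 0 0 0 0 0;0 -30 0 0 0 0 0"

```text
time: 13.28
eef_pos: [0.465, -0.1722, 0.1719]
tcp_rot: [-0.061, 0.998, -0.004, 0.014]
contact_force: [0.4, 0.1, 0.4]
opening: 0.501
```

```bash
python3 -c "
from look import *
look('k',[.606,.022,.11],'frbl','br')"
```

```text
top [0.6044 0.0217 0.1123] -5115 [-5.1 -0.3  0.2] [-70.1  -0.5]
side [0.6054 0.0196 0.0741] -2892 [-4.4 -2.9 -2. ] [-69.3  -0.7]
t 13.3833 tcp gap [-230.1 -178.6] [ 0.465  -0.1737  0.1715] yaw 96.8 F [-0.3  0.3  0.8]
```

View pics/k_top.png

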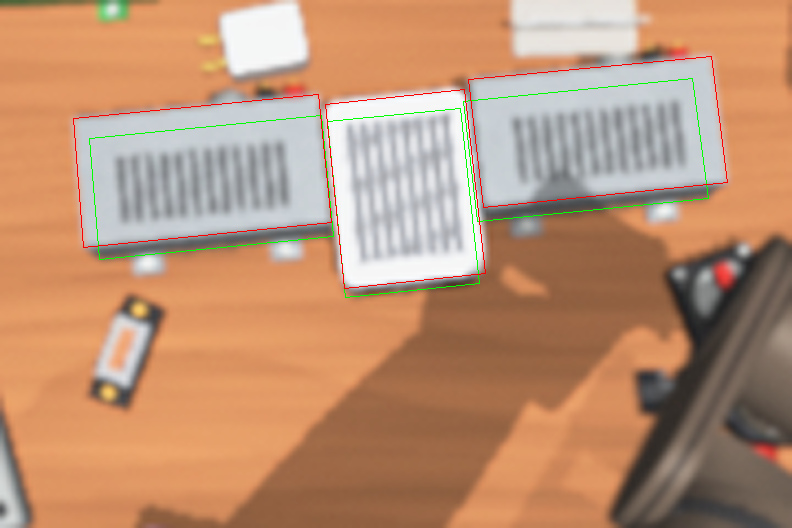

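View pics/k_side.png

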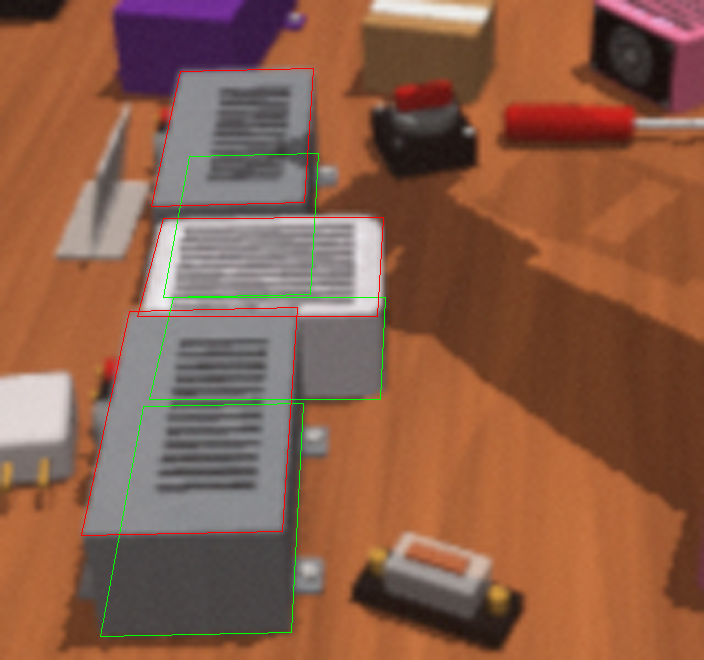

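Run:
```python
from look import *
for k in range(2):
  cs={n:read_camera(n) for n in("top","side")}
  for n,g0 in(("top",[.6293,.025,.1094]),("side",[.6295,.0229,.1093])):
    g=fit_gap(cs[n],g0,"frbl" if n=="top" else "fb").x if k else np.array(g0)
    for w in ["frbl","fb","fbr","fbl"]:
        # yaw tied to gap
        i=fit_inv(cs[n],[.606,.022,.11],w); print(n,k,w,rel(g,i.x)[0].round(1),i.x.round(4))
cv2.imwrite("pics/l.png",cv2.resize(cs["side"]["pixels"][160:230,180:260],None,fx=8,fy=8,interpolation=cv2.INTER_CUBIC))
cv2.imwrite("pics/l2.png",cv2.resize(cs["top"]["pixels"][140:200,220:300],None,fx=9,fy=9,interpolation=cv2.INTER_CUBIC))
```

```text
top 0 frbl [-5.1 -0.4  0.1] [0.6044 0.0218 0.1103]
top 0 fb [-5.1  2.   0. ] [0.6042 0.0243 0.1097]
top 0 fbr [-5.1 -0.2  0.2] [0.6044 0.0218 0.1133]
top 0 fbl [-5.  -0.6 -0.1] [0.6045 0.0218 0.1081]
side 0 frbl [-5.5 -2.5 -1.1] [0.6042 0.0189 0.09  ]
side 0 fb [-4.8 -2.1 -2.8] [0.6048 0.0212 0.0605]
side 0 fbr [-4.3 -3.  -2.1] [0.6054 0.0196 0.0721]
side 0 fbl [-5.2 -4.7 -2.2] [0.6048 0.018  0.0708]
top 1 frbl [-5.2 -1.6  0. ] [0.6044 0.0218 0.1102]
top 1 fb [-5.2  1.1  0.1] [0.6041 0.0244 0.1113]
top 1 fbr [-5.2 -1.2  0.2] [0.6044 0.0219 0.1136]
top 1 fbl [-5.1 -1.7 -0.1] [0.6045 0.0218 0.1082]
side 1 frbl [-5.5 -9.6 -1.2] [0.6044 0.0188 0.089 ]
side 1 fb [-4.9 -8.9 -2.8] [0.6048 0.0214 0.0601]
side 1 fbr [ -4.6 -10.1  -2.2] [0.6052 0.0196 0.0716]
side 1 fbl [ -5.3 -11.6  -2.2] [0.6047 0.018  0.0703]
```

View pics/l2.png

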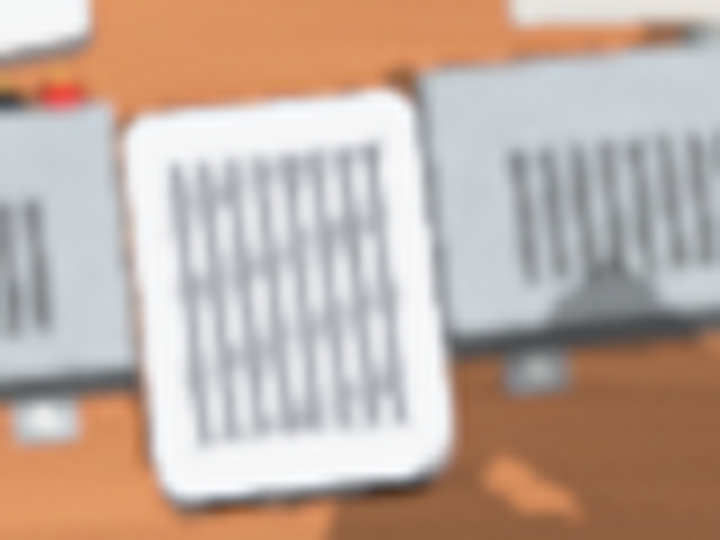

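View pics/l.png

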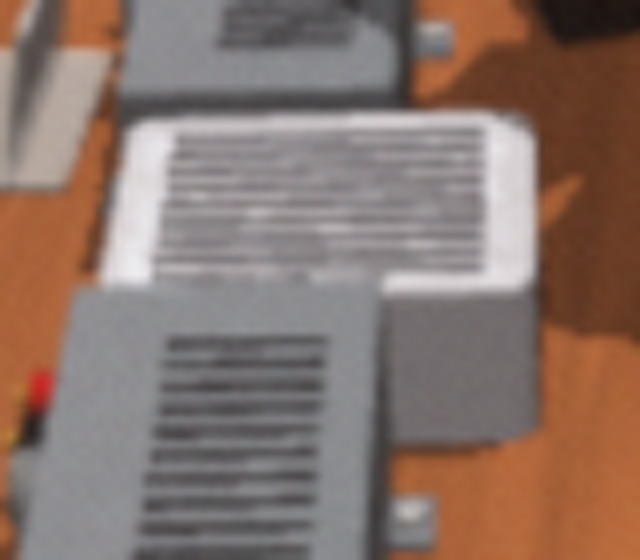

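Emit:
jog_arm:
  targets: "0 35 0 0 1 0 0;0 40 0 0 0.6 0 0;0 40 0 0 0 0 0;0 38 0 0 0 -0.4 0;0 20 0 0 0 0 0;0 5 -10 0 0 0 0;0 0 -36 0 0 0 0;0 0 -36 0 0 0 0;0 0 -36 0 0 0 0;0 0 -22 0 0 0 0"

```text
time: 14.42
eef_pos: [0.4648, 0.027, 0.0295]
tcp_rot: [-0.068, 0.998, -0.003, 0.008]
contact_force: [-0.2, -0.5, -0.3]
opening: 0.504
```

```bash
python3 -c "
from look import *
look('m',[.606,.022,.11],'f','b');print(get_state()['tcp_rot'])"
```

```text
top [0.6042 0.0247 0.1051] -1275 [-5.   2.2 -0.2] [-70.    2.5]
side [0.6056 0.0169 0.106 ] -713 [-4.4 -3.6 -0.2] [-69.4  -3.3]
t 14.5167 tcp gap [-210.4   21.2] [0.4627 0.027  0.0283] yaw 97.7 F [ 0.  -0.4  0.3]
[-0.06726933  0.99772088 -0.00241821  0.00469488]
```

Emit:
jog_arm:
  targets: "5 -10 -6 0 0.5 -0.7 0;8 -8 -4 0 0 -0.7 0;12 0 0 0 0 0 0;12 1 0 0 0 0 0;8 1 0 0 0 0 0;0 0 0 0 0 0 0"

```text
time: 15.02
eef_pos: [0.5139, 0.0094, 0.0231]
tcp_rot: [-0.055, 0.998, -0.003, 0.005]
contact_force: [0.4, 0.6, 0.1]
opening: 0.498
```

```bash
python3 -c "
from look import *
look('n',[.606,.022,.11],'f','b');print(get_state()['tcp_rot'])"
```

```text
top [0.6046 0.0247 0.0939] -1275 [-4.6  1.4 -0.9] [-69.5   2.4]
side [0.6058 0.0151 0.1054] -618 [-4.4 -5.5 -0.2] [-69.4  -5.2]
t 15.1167 tcp gap [-163.    -1.4] [0.5123 0.0097 0.0226] yaw 96.3 F [0.  0.4 0.7]
[-0.05525213  0.99846156 -0.00309319  0.00348455]
```

Emit:
jog_arm:
  targets: "4 1 -4 0 0.4 0 0;4 0.7 0 0 0 0 0;4 0.5 0 0 0 0 0;4 0.4 0 0 0 0 0"

```text
time: 15.45
eef_pos: [0.5275, 0.0128, 0.0185]
tcp_rot: [-0.055, 0.998, -0.003, -0.001]
contact_force: [-0.4, -0.3, -0.2]
opening: 0.503
```

Emit:
jog_arm:
  targets: "2.5 0.3 0 0 0 0 0;2.5 0.3 0 0 0 0 0;1.5 0.1 0 0 0 0 0;0 0 0 0 0 0 0"

```text
time: 15.78
eef_pos: [0.5326, 0.0138, 0.0179]
tcp_rot: [-0.056, 0.998, -0.003, -0.005]
contact_force: [-0.3, -0.3, -0.1]
opening: 0.501
```

```bash
python3 -c "
from look import *
look('o',[.61,.022,.11],'f','b');print(get_state()['tcp_rot'])"
```

```text
top [0.6069 0.0263 0.0987] -1275 [-2.1  3.  -0.6] [-67.1   3.7]
side [0.6119 0.0205 0.2143] -558 [1.9 6.4 6. ] [-62.8  -0.5]
t 15.8833 tcp gap [-142.3    0.4] [0.5326 0.0138 0.0178] yaw 96.4 F [-1.7 -1.  -0.2]
[-0.05575356  0.99843188 -0.00256464 -0.004329  ]
```

Emit:
jog_arm:
  targets: "1.8 0.2 0 0 0 0 0;0 0 0 0 0 0 0"

```text
time: 16.05
eef_pos: [0.5337, 0.014, 0.0176]
tcp_rot: [-0.056, 0.998, -0.002, -0.005]
contact_force: [-0.3, 0.7, -0.6]
opening: 0.501
```

Emit:
jog_arm:
  targets: "-10 -1 0 0 0 0 0;-25 -3 0 0 0 0 0;-20 -2 20 0 0 0 0;-10 -1 36 0 0 0 0;0 0 36 0 0 0 0;0 -30 36 0 0 0 0;0 -40 20 0 0 0 0;0 -40 0 0 0 0 0;0 -40 0 0 0 0 0;0 -30 0 0 0 0 0"

```text
time: 16.88
eef_pos: [0.463, -0.1705, 0.1689]
tcp_rot: [-0.062, 0.998, -0.005, 0.003]
contact_force: [-0.1, 0.0, -0.1]
opening: 0.501
```

Emit:
jog_arm:
  targets: "0 0 0 0 0 0 0;0 0 0 0 0 0 0"

```text
time: 17.05
eef_pos: [0.4631, -0.1764, 0.1704]
tcp_rot: [-0.058, 0.998, -0.008, 0.005]
contact_force: [-0.5, 0.9, 0.1]
opening: 0.498
```

```bash
python3 -c "
from look import *
look('p',[.608,.022,.11],'frbl','fbr')
cam=read_camera('top');print([(d['uv'],round(d['p'],2)) for d in mark_of('isolator',cam)+mark_of('fuse_holder',cam)])
print([(d['uv'],round(d['p'],2)) for d in mark_of('inverter_front',cam)], proj(np.array([.67413,.02891,.029]),cam))"
```

```text
top [0.6081 0.0223 0.116 ] -5058 [-1.4  0.1  0.4] [-66.4  -0.3]
side [0.6086 0.0199 0.0684] -3806 [-1.2 -3.4 -2.3] [-66.2  -0.7]
t 17.15 tcp gap [-232.  -179.7] [ 0.4631 -0.1751  0.17  ] yaw 96.8 F [-0.6  0.5  0.8]
[([322.9, 193.6], 0.51), ([190.4, 210.8], 0.6), ([294.4, 162.7], 0.55)]
[([187.9, 263.4], 0.92), ([385.0, 274.5], 0.77), ([251.1, 149.3], 0.7)] [[249.17507574 152.07622007]]
```

View pics/p_top.png

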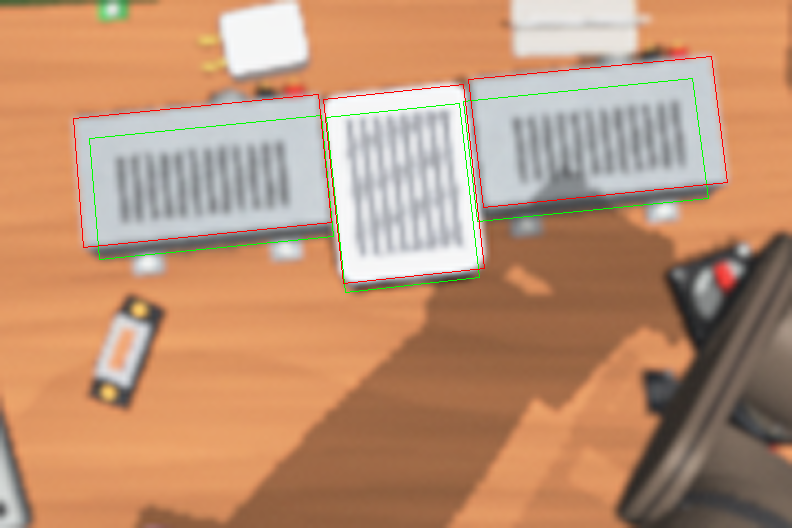

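View pics/p_side.png

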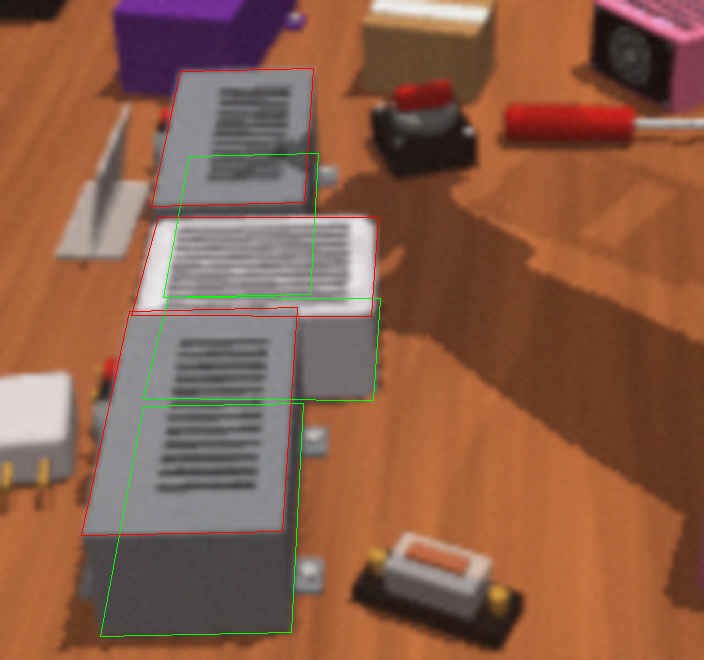

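```bash
python3 -c "
from plant import *
print(sign_off(), get_state()['time'])"
```

```text
the job is handed in; nothing more can be done
the job is handed in; nothing more can be done
```

I pushed the white inverter through the gap between the two grey chargers until its socket panel was about level with their front panels, and handed the job in at about 17 s of the 72 s allowed. First I pushed it sideways about 40 mm onto the gap's middle line with two fingers. Then I pushed it forward from its back, with one short corrective push of about 4 mm at the end.

**Final position:** the top-camera edge fit puts the socket panel 1.4 mm short of the front panels, 0.1 mm off the middle and turned 0.4°. The side camera gives 1.2 mm short. The fingers' own last position suggests about 1 mm past. All are within the 6 mm limit.

**Contact:** the readings I took between moves never went above about 6 N at the tool. I saw no sign of the inverter wedging in the gap. At hand-in the gripper was well clear and touching nothing.

**Other things on the counter:** in the last pictures the chargers and the isolator, fuse holder, sign and adapter looked where they were at the start. I only compared detector positions for the isolator and fuse holder, and both were within about 2 pixels (roughly 6 mm) of where they started. I did not measure the multimeter, carton and screwdriver.

**Checks that disagreed:**
- **Side camera:** it gave −3.4 mm sideways and −2.3° for the inverter, but the left charger hides part of it in that view. I trusted the top view.
- **Point detector:** it placed the socket panel about 9 mm ahead of the target. I discounted it because the edge fits from both cameras and the finger position agreed with each other.

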